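# Put the packing desk's headset and battery away to charge

## Robot

A 6-joint arm with a two-finger parallel gripper is mounted at the origin on the work surface. World frame = base frame: x ahead of the robot, y to its left, z up, the work surface at z = 0. Lengths are in m, angles in rad, forces in N, time in s.
With the tool pointing down it reaches from about 0.25 to 0.775 m from the base axis. Payload 4 kg.
Tool frame: the origin (TCP) lies midway between the tips of the shut fingers; the grasp point (between the pads) lies 19 mm behind it; z points along the fingers, y is the direction in which the jaws open and shut (so a half turn about z gives the same grasp; the last joint's range is limited). The gripper opens to 94 mm and grips with 3 to 60 N. Pads are 16 mm wide; open, the fingers measure 119 mm over their backs; the gripper's body (75 mm by 177 mm) begins 78 mm behind the grasp point.
Start: joints at [-1.409, 0.087, 1.371, -0, 1.684, -0.103], TCP at [0.144, -0.531, 0.206] pointing down, gripper open.
Joint ranges: [-3.1, 3.1], [-0.76, 2.03], [0.27, 2.55], [-1.08, 4.22], [0.17, 2.65], [-2.57, 2.57]. Speed limits (rad/s): [2.79, 2.79, 3.14, 3.14, 3.14, 3.14].

## Interface

Orientations are given as [roll, pitch, yaw] about the fixed x, y, z axes, in that order (R = Rz(yaw) Ry(pitch) Rx(roll)).
In Python, from bench import robot, cams gives the robot as it stands.
- The arm moves only by the tool step_arm, never from a script. Its argument "plan" is a list that holds one entry, the list of rows, each a list of 5 numbers: the shift along the world's x, y, z in mm, then the turn about the world's z in rad, then the opening in per cent of the stroke, from 0 (shut) to 100 (fully open). In form: [[[tx, ty, tz, turn, fingers], ...]]. A call has 1 to 8 rows; each row is the pose to reach, as a shift and turn from the pose commanded when the call began; what a row does not reach only later rows make up. A row lasts 1/12 s, in which the tool goes at most 41.7 mm and 7.16 degrees, less where a joint would pass 70% of its speed; a pose out of reach is approached as far as the arm can. A call with a gripper value outside its range is refused whole. The fingers move at their own pace and stop on an object; the grip force is fixed at half the most. Time passes only in rows, so rows that repeat a pose let the fingers close. It gives the time, the measured TCP pose, the force and the opening at its end, in the units of the state.
- robot.get_obs(): the state, without advancing time (a new reading comes with each control period).
- cams.snapshot(name): name is "scene" or "top" or "wrist"; returns a dict with "frame" (480x640x3 uint8, red, green, blue), "camera_matrix" (3x3 intrinsics, pixels), "origin" and "attitude" of the camera in the world; the wrist camera has in their place "T_tool_cam" (4x4, takes a point from camera to tool coordinates, whose origin is the TCP and whose axes are the flange's). Camera axes: x right, y down, z forward; pixel columns grow to the right and rows downward; lengths in m; the calibration is good to about 2 mm. The wrist camera is an equidistant fisheye: a pixel r from the principal point sees the ray r / f radians off the axis. A picture is of the moment at which its call begins: read the wrist's pose just before it. There is no depth.
- robot.close_job(): hands the job in, once; it reports no verdict.
The state is a dict: "time": time; "joint_positions": joint angles; "qvel": joint speeds; "joint_torque": joint torques, N m; "tool_pos": TCP position; "ee_rot": TCP orientation; "wrist_force": force on the tool from outside, world axes, zero at the start; "wrist_torque": the same for the moment, N m; "width": finger opening in m.
Only numpy, scipy, OpenCV 4.12 (cv2) and the standard library are available. Lean on these libraries where they do the work, as an engineer would, in place of code of your own. Each camera call takes 0.05 s, during which the arm holds its last target. There are 200 camera calls.

## Task

Packing is finished, so put the voice headset away. First slide the charger's orange dust shutter fully open, then push the battery along the charger's channel until it clicks fully home, then press the green charge button right down. Last, gently hang the headset by its headband over the aluminium bar so that it hangs free with one ear pad on each side, and leave the other things on the desk where they are.

Things in the scene. Friction and masses are not known exactly. Their poses are not given: they have to be found in the camera images.
- charger: Grey fixed charger. Origin on the table under its channel, +x = push direction. Channel floor 12 mm up, along y = 0: loading bay 90 mm wide (x -152 to -35 mm, guides' top 22 mm up), funnel to 53 mm (to x 16), shutter slot, rail (x 31 to 112, lips' top 27 mm up, 44 mm apart), end stop 1.5 mm past the seat. Black button box 36 mm high on the -y side. Sprung plungers in the rail: 5 to 10 N to pass.
- seat (a point): On the channel floor: where the battery's origin is when it has clicked home (66 mm along the charger's +x from its origin, 12 mm above the table). Axes as the charger. The face of the battery's yellow push pad is then 17 mm along +x from the charger's origin, outside the lips.
- shutter (a joint): Travel of the orange dust shutter towards the charger's +y, m: about 0 shut across the channel, 0.072 fully open. Slides with about 2 N.
- shutter_peg (a point): Top centre of the shutter's upright orange peg, 14 mm in diameter and 40 mm tall, 94 mm above the table; the shutter below it is a plate 64 mm wide (across the channel), 8 mm thick, its top 53 mm above the table.
- battery: Dark loose battery, 94 (x) x 50 (y) x 42 (z) mm, 0.25 kg, on the floor of the charger's bay. Origin at the middle of its 90 mm body's underside; +x roughly along the charger's +x. Yellow push pad 34 mm wide on its rear, its face at x = -49 mm, 6 to 22 mm above the underside: push here. Foot flange 50 mm wide, 8 mm high, notched at each side; body above it 36 mm wide, top 54 mm above the table.
- charge_button (a joint): Travel of the green charge button, m: 0 up, 0.006 fully down (about 5 N).
- charge_button_top (a point): Centre of the top of the green charge button, 28 mm in diameter, about 58 mm above the table when up; press it straight down.
- headset: Loose headset standing on its two ear pads, 170 (x) x 52 (y) x 142 (z) mm, 0.22 kg. Origin on the table midway between the pads; its arch lies in its x-z plane, ear pads at x = +-66 mm (110 mm clear between them); black headband pad at the top, 70 mm long (x), 26 mm wide (y), 120 to 142 mm above the origin.
- band_grip (a point): Centre of the headset's black headband pad, 11 mm below its top and 11 mm above its underside; grasp it from above across its 26 mm width (the headset's y).
- band_under (a point): Middle of the flat underside of the headband pad, which rests on the bar when hung.
- stand: Fixed aluminium bar stand: a horizontal bar, 12 mm in diameter and 160 mm long, along the stand's y axis, its axis 160 mm above the table, on a post 16 mm in diameter at each end with a round foot of 70 mm. Origin on the table under the middle of the bar.
- stand_mid (a point): Middle of the bar, on its axis, 160 mm above the table; axes as the stand (bar along y).
- sample_jar: Bystander: clear jar with green cap, 48 mm in diameter, 65 mm tall; origin under its centre.
- label_roll: Bystander: paper label roll standing on end, 72 mm in diameter, 45 mm tall; origin under its centre.
- stapler: Bystander: red and black stapler, 120 mm long (x), about 46 mm tall; origin under its centre.
- eraser: Bystander: white eraser, 55 x 22 x 13 mm; origin under its centre.
- lid_carton: Bystander: small cardboard carton, 100 x 75 x 50 mm; origin under its centre.
There are look-alikes about, which are no part of the job. Leave any red look-alike of the headset alone. Leave any blue look-alike of the battery alone.

How it is judged:
On the way, in this order (a step that is already met when the one before it is completed fails the run):
1. the dust shutter is slid open (62 mm or more) (value of joint shutter above 0.062 m), for 0.1 s.
2. the battery is clicked home on the rail (within 3 mm of its seat along the rail) (x of battery in the frame of seat between -0.003 and 0.004 m and distance between battery and seat below 0.005 m), for 0.2 s.
3. the charge button is pressed down (4.5 mm or more) (value of joint charge_button above 0.0045 m), for 0.05 s.
4. the headset's headband rests on the bar (z of band_under in the frame of stand_mid between -0.015 and 0.025 m and x of band_under in the frame of stand_mid between -0.035 and 0.035 m and y of band_under in the frame of stand_mid between -0.075 and 0.075 m and contact force between headset and stand above 0.5 N), for 0.2 s.
At the end, for the whole second after the job is handed in: Shutter open 58 mm or more; battery still, within 3 mm (short) to 4 mm (beyond) of its seat; headset still, hanging on the bar by its headband: band middle within 35 mm across and 75 mm along from the bar's middle, tilted under 0.6 rad (all of step 2 and all of step 4 and value of joint shutter above 0.058 m and linear speed of battery below 0.02 m/s and angle between headset's own z axis and vertical below 0.6 rad and linear speed of headset below 0.05 m/s); the robot touches nothing.
It fails at once if the headset is dropped or thrown: it moves faster than 0.7 m/s out of the fingers (linear speed of headset above 0.7 m/s and contact force between headset and the fingers below 0.05 N).
It fails at once if the headset is tipped over (tilt over 1 rad) (angle between headset's own z axis and vertical above 1 rad).
It fails at once if a bystander is moved by more than 30 mm (distance of any of sample_jar, label_roll, stapler, eraser, lid_carton from where it was at the start of the episode above 0.03 m).
It also fails if it takes over 70 s, if anything falls off the work surface, if the arm or the gripper's body presses on something with over 40 N, if the wrist force passes 120 N, or if a joint passes its speed limit or range.

## Working session

There is one attempt and no reset: what is moved stays moved. The work goes in short steps, Python scripts to look and compute and a tool call to move; the robot and the scene stay as the last step left them, time stands still between calls to the robot, and variables do not carry over. Pictures are saved under pics/ and viewed, about 8 in all and at most 12, crops included, and the job is handed in when it is done.

Besides the shell and the picture viewer there is one more tool, called after ">>>" as name(argument=value, ...) on one line, values as JSON. step_arm: Moves the arm, as the interface text tells. Its arguments: {"type":"object","properties":{"plan":{"type":"array"}},"required":["plan"]}

```bash
mkdir -p pics; ls
cat > h.py <<'E'
import numpy as np, cv2
from bench import robot, cams
from scipy.spatial.transform import Rotation as R
def att(a):
    a=np.array(a,float)
    return a if a.shape==(3,3) else (R.from_euler('xyz',a).as_matrix() if a.size==3 else R.from_quat(a).as_matrix())
def snap(n,save=None):
    s=cams.snapshot(n)
    if save: cv2.imwrite('pics/'+save+'.png',cv2.cvtColor(s['frame'],cv2.COLOR_RGB2BGR))
    return s
def ray(s,u,v):
    K=np.array(s['camera_matrix']); d=np.array([(u-K[0,2])/K[0,0],(v-K[1,2])/K[1,1],1.])
    return np.array(s['origin']),att(s['attitude'])@d
def onz(s,u,v,z):
    o,d=ray(s,u,v); return o+d*(z-o[2])/d[2]
def proj(s,p):
    K=np.array(s['camera_matrix']); c=att(s['attitude']).T@(np.array(p)-np.array(s['origin'])); c=K@c; return c[:2]/c[2]
def tri(s1,p1,s2,p2):
    o1,d1=ray(s1,*p1);o2,d2=ray(s2,*p2)
    A=np.stack([d1,-d2],1);t=np.linalg.lstsq(A,o2-o1,rcond=None)[0]
    a=o1+d1*t[0];b=o2+d2*t[1];return (a+b)/2,np.linalg.norm(a-b)
E
python3 - <<'E'
from h import *
for n in ('top','scene'):
    s=snap(n,n+'0'); print(n,s['camera_matrix'],s['origin'],s['attitude'])
o=robot.get_obs(); print(o)
E
```

```text
pics
top [[555.95548266   0.         328.33646303]
 [  0.         555.95548266 236.87385904]
 [  0.           0.           1.        ]] [ 0.30514035 -0.04123701  1.60388442] [-3.04588194 -0.00528493 -1.54351412]
scene [[580.93670674   0.         309.62680495]
 [  0.         580.93670674 237.88057238]
 [  0.           0.           1.        ]] [1.13944692 0.01818666 1.19579283] [-2.56967905 -0.01254067  1.7170066 ]
{'time': 0.1, 'joint_positions': array([-1.40911759e+00,  8.78870365e-02,  1.37205789e+00, -2.97418840e-05,
        1.68358815e+00, -1.03111829e-01]), 'qvel': array([ 0.00049983, -0.00312893, -0.00246648,  0.00071002, -0.0020858 ,
        0.00046557]), 'joint_torque': array([ 2.03300769e-03, -3.41252840e+01, -3.03300834e+01,  7.20197009e-02,
        3.04408895e-02, -9.76221872e-05]), 'tool_pos': array([ 0.14384109, -0.53036429,  0.20444091]), 'ee_rot': array([-3.13965950e+00, -1.70323447e-04,  2.64787084e-01]), 'wrist_force': array([ 0.29445252,  0.3758066 , -0.41455851]), 'wrist_torque': array([-0.07548709,  0.02975873,  0.0092357 ]), 'width': 0.09406050098515925}
```

View pics/top0.png

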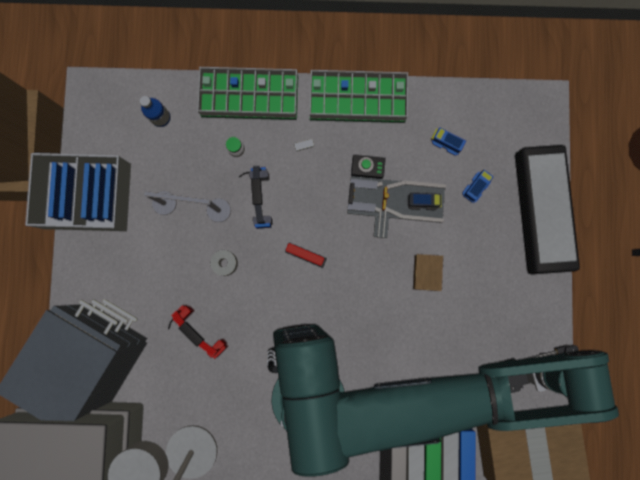

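View pics/scene0.png

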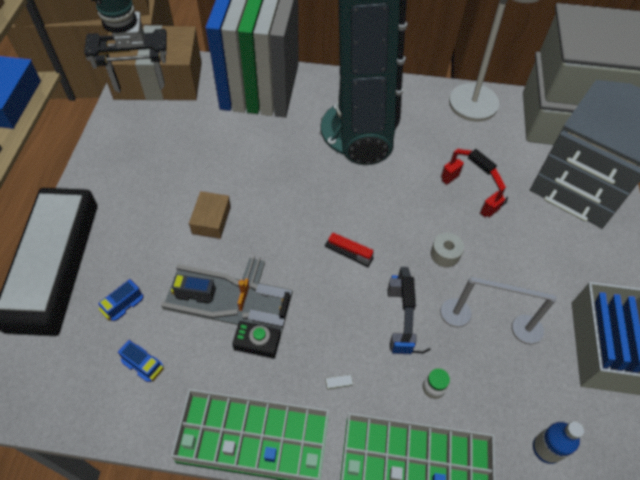

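The top view shows the charger at about (395,197), with the peg at (386,197), the button at (366,164) and the battery at (425,200). The headset is at (258,197) and the bar runs from (162,200) to (217,207). I'll zoom in on these next.

Run:
```python
from h import *
t=cv2.imread('pics/top0.png');s=cv2.imread('pics/scene0.png')
def c(i,u,v,w,h): return cv2.resize(i[v:v+h,u:u+w],(400,300),interpolation=cv2.INTER_CUBIC)
m=np.vstack([np.hstack([c(t,338,145,120,90),c(s,155,250,148,111)]),np.hstack([c(t,140,150,144,108),c(s,380,230,184,138)])])
cv2.imwrite('pics/m1.png',m)
T=snap('top');S=snap('scene')
def blobs(s,name,lo,hi,box):
    h=cv2.cvtColor(s['frame'],cv2.COLOR_RGB2HSV);k=cv2.inRange(h,np.array(lo),np.array(hi))
    z=np.zeros_like(k);u,v,w,g=box;z[v:v+g,u:u+w]=k[v:v+g,u:u+w]
    n,_,st,ce=cv2.connectedComponentsWithStats(z)
    for i in range(1,n):
        if st[i,4]>4: print(name,st[i],ce[i].round(1))
tb=(340,145,115,100);sb=(155,250,148,111)
for s,b,n in((T,tb,'top'),(S,sb,'scene')):
    blobs(s,n+' orange',(8,150,100),(20,255,255),b)
    blobs(s,n+' yellow',(22,120,100),(34,255,255),b)
    blobs(s,n+' green',(45,80,60),(85,255,255),b)
```

```text
top yellow [385 188   2   4   5] [385.2 189.6]
top yellow [385 194   3   3   7] [386.  195.3]
top yellow [435 195   5  10  46] [436.9 199.3]
top yellow [384 200   2   8  14] [384.4 203.5]
top green [362 160   9   9  61] [365.8 163.7]
top green [377 162   6  12  53] [379.1 167.3]
scene orange [239 279   9   7  49] [243.3 282.6]
scene orange [238 292   6  13  45] [240.7 298. ]
scene yellow [174 275   9  12  81] [178.  280.7]
scene green [237 324  10  16 108] [241.6 331.5]
scene green [253 328  13  12 122] [258.8 333.3]
```

View pics/m1.png

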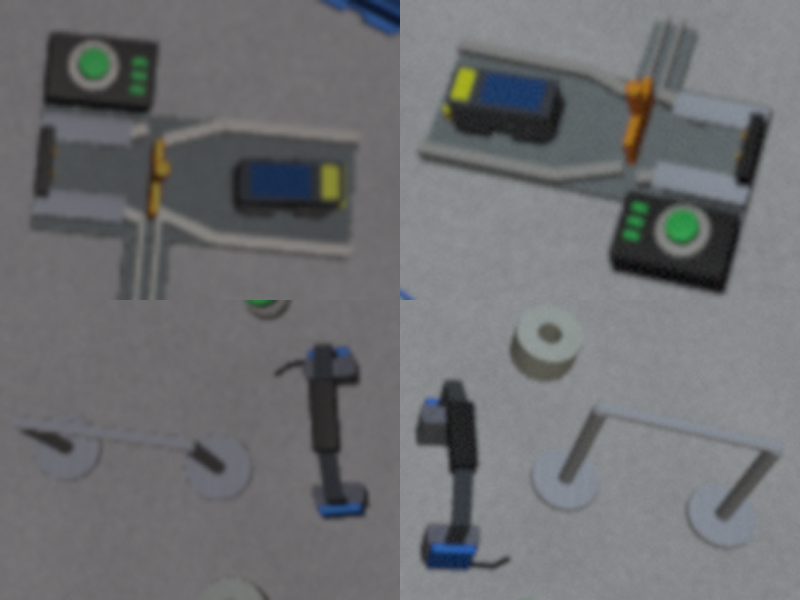

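Run:
```python
from h import *
T=snap('top');S=snap('scene')
def tc(u,v): return 338+u*.3,145+v*.3
def sc(u,v): return 155+(u-400)*.37,250+v*.37
def tc2(u,v): return 140+u*.36,150+(v-300)*.36
def sc2(u,v): return 380+(u-400)*.46,230+(v-300)*.46
P=lambda n,p:print(n,np.round(np.array(p)*1000,1))
for n,a,b in [('peg',tc(163,168),sc(638,85)),('button',tc(95,65),sc(682,224)),('batt pad top',tc(330,183),sc(464,85)),
 ('bar R/near end',tc2(195,443),sc2(600,408)),('bar far',tc2(15,425),sc2(779,450)),('band centre',tc2(324,412),sc2(461,436))]:
    x,e=tri(T,a,S,b);P(n,x);print('  err',round(e*1000,1))
for n,p,z in [('button',tc(95,65),.058),('peg',tc(163,168),.094),('guideUL',tc(222,125),.022),('guideUR',tc(357,137),.022),('guideLL',tc(213,243),.022),('guideLR',tc(350,252),.022),
 ('b tl',tc(237,160),.054),('b tr',tc(342,165),.054),('b bl',tc(235,207),.054),('b br',tc(340,202),.054)]: P('top '+n,onz(T,*p,z))
for n,p,z in [('button',sc(682,224),.058),('guide',sc(460,43),.022),('guide',sc(420,153),.022),('footnear',sc2(565,480),.003),('footfar',sc2(722,515),.003)]: P('sc '+n,onz(S,*p,z))
for n,p,z in [('footnear',tc2(218,467),.003),('footfar',tc2(67,445),.003),('pad1',tc2(330,365),.02),('pad2',tc2(340,500),.02),('band',tc2(324,412),.142),('b end',tc2(322,378),.142),('b end',tc2(325,450),.142)]: P('top '+n,onz(T,*p,z))
s=snap('wrist','w0');print(s['camera_matrix'],s['T_tool_cam'])
```

```text
peg [ 568.6 -199.7   95. ]
  err 6.6
button [ 663.  -146.4   54.5]
  err 3.1
batt pad top [ 567.6 -348.    51.2]
  err 3.0
bar R/near end [528.5 270.7 161.7]
  err 7.8
bar far [542.2 440.7 152.5]
  err 1.0
band centre [565.3 149.9 139.2]
  err 1.1
top button [ 662.4 -147.7   58. ]
top peg [ 569.3 -203.1   94. ]
top guideUL [ 621.  -261.3   22. ]
top guideUR [ 613.8 -378.4   22. ]
top guideLL [ 517.7 -255.    22. ]
top guideLR [ 513.2 -373.1   22. ]
top b tl [ 584.9 -270.    54. ]
top b tr [ 583.1 -359.    54. ]
top b bl [ 544.6 -268.8   54. ]
top b br [ 551.4 -357.6   54. ]
sc button [ 664.3 -144.4   58. ]
sc guide [ 513.7 -370.1   22. ]
sc guide [ 620.1 -374.6   22. ]
sc footnear [526.2 277.6   3. ]
sc footfar [541.5 437.7   3. ]
top footnear [528.1 275.4   3. ]
top footfar [546.9 434.2   3. ]
top pad1 [636.1 160.6  20. ]
top pad2 [495.  144.7  20. ]
top band [564.8 149.  142. ]
top b end [597.7 152.2 142. ]
top b end [528.  146.6 142. ]
[[371.64829954   0.         316.92328604]
 [  0.         371.64829954 237.99023023]
 [  0.           0.           1.        ]] [[ 1.50050717e-04 -9.68015757e-01 -2.50889362e-01  7.31397140e-02]
 [ 9.99999900e-01  2.51132020e-04 -3.70876827e-04 -2.48755776e-04]
 [ 4.22020965e-04 -2.50889282e-01  9.68015697e-01 -1.79816825e-01]
 [ 0.00000000e+00  0.00000000e+00  0.00000000e+00  1.00000000e+00]]
```

The triangulated points agree with the sizes given: peg top at z≈95, button ≈55, bar ≈157–162, headband ≈139. The charger yaw is about +87.4° and its origin about (572,-223) mm. I'll move over the charger to refine with the wrist camera.

>>> step_arm(plan=[[[210,150,20,-0.15,0],[210,150,20,-0.15,0],[416,290,20,-0.31,0],[416,290,20,-0.31,0],[416,290,20,-0.31,0],[416,290,20,-0.31,0],[416,290,20,-0.31,0],[416,290,20,-0.31,0]]])

```text
time: 1.02
tool_pos: [0.4131, -0.3424, 0.22]
ee_rot: [3.141, -0.0, -0.045]
wrist_force: [0.0, -0.6, -0.2]
width: 0.0441
```

>>> step_arm(plan=[[[145,100,0,0,0],[145,100,0,0,0],[145,100,0,0,0],[145,100,0,0,0],[145,100,0,0,0],[145,100,0,0,0],[145,100,0,0,0],[145,100,0,0,0]]])

```text
time: 1.68
tool_pos: [0.5556, -0.245, 0.2198]
ee_rot: [3.141, 0.001, -0.047]
wrist_force: [0.2, -0.2, -0.5]
width: 0.0006
```

```bash
cat >> h.py <<'E'
def wray(s,o,u,v):
    K=np.array(s['camera_matrix']);a=np.array([u-K[0,2],v-K[1,2]]);r=np.linalg.norm(a);th=r/K[0,0]
    d=np.r_[np.sin(th)*a/max(r,1e-9),np.cos(th)]
    M=np.eye(4);M[:3,:3]=att(o['ee_rot']);M[:3,3]=o['tool_pos'];M=M@np.array(s['T_tool_cam'])
    return M[:3,3],M[:3,:3]@d
def wz(s,o,u,v,z):
    c,d=wray(s,o,u,v);return c+d*(z-c[2])/d[2]
def mask(s,lo,hi):
    return cv2.inRange(cv2.cvtColor(s['frame'],cv2.COLOR_RGB2HSV),np.array(lo),np.array(hi))
def blobs(k,a=30):
    n,_,st,ce=cv2.connectedComponentsWithStats(k)
    return [(st[i].tolist(),ce[i].round(1)) for i in range(1,n) if st[i,4]>a]
E
python3 - <<'E'
from h import *
o=robot.get_obs();print(o['tool_pos'],o['ee_rot'],o['width'])
s=snap('wrist','w1')
for n,lo,hi,z in (('or',(8,150,80),(21,255,255),.094),('ye',(22,120,80),(34,255,255),.034),('gr',(45,80,50),(85,255,255),.058)):
    for st,c in blobs(mask(s,lo,hi)): print(n,st,c,wz(s,o,*c,z).round(4))
E
```

```text
[ 0.55558441 -0.24496273  0.21978266] [ 3.14085311e+00  6.83800396e-04 -4.67664032e-02] 0.0006129600035924822
or [257, 172, 21, 68, 528] [270.2 207. ] [ 0.5779 -0.2064  0.094 ]
ye [396, 0, 16, 26, 133] [402.9  11.8] [ 0.764  -0.3407  0.034 ]
ye [411, 0, 21, 24, 286] [421.3  10.9] [ 0.7662 -0.3603  0.034 ]
ye [531, 119, 21, 25, 234] [540.9 130.8] [ 0.6442 -0.496   0.034 ]
ye [270, 176, 3, 25, 65] [270.9 187. ] [ 0.5881 -0.2004  0.034 ]
ye [415, 189, 14, 28, 356] [422. 203.] [ 0.5656 -0.3525  0.034 ]
ye [262, 209, 8, 8, 42] [265.8 212.4] [ 0.5627 -0.1934  0.034 ]
gr [0, 0, 68, 56, 315] [52.3 25.1] [0.798  0.0387 0.058 ]
gr [85, 0, 11, 5, 33] [88.8  1.2] [ 0.812 -0.013  0.058]
gr [82, 0, 90, 24, 130] [127.    9.9] [ 0.7874 -0.0628  0.058 ]
gr [15, 4, 6, 28, 89] [17.3 17.7] [0.8279 0.1005 0.058 ]
gr [192, 99, 29, 28, 631] [206.  112.4] [ 0.6656 -0.1463  0.058 ]
gr [244, 100, 13, 7, 86] [250.  103.2] [ 0.67   -0.1887  0.058 ]
gr [244, 112, 13, 8, 85] [250.2 115.3] [ 0.6586 -0.1883  0.058 ]
gr [243, 124, 14, 8, 93] [249.8 127.7] [ 0.6471 -0.1873  0.058 ]
```

View pics/w1.png

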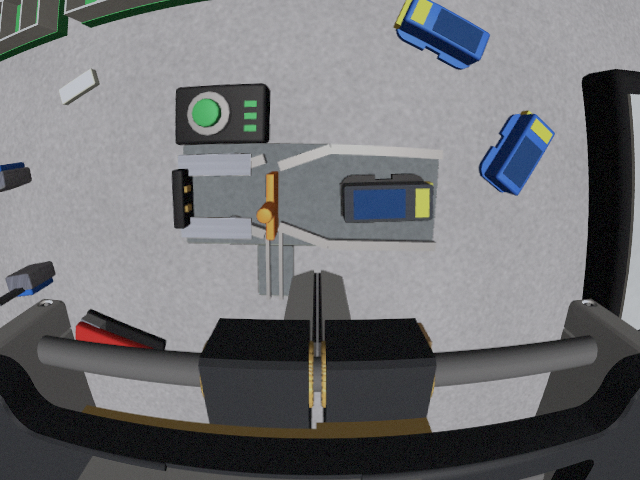

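The wrist view is clear. The peg top is at (264,214), the button at (206,112), the battery top spans (343,178) to (430,222), and the bay's end corners are at (438,155) and (434,240).

Run:
```python
from h import *
o=robot.get_obs(); s=snap('wrist')
for n,u,v,z in [('peg',264,214,.094),('plateT',271,173,.053),('plateB',272,238,.053),('button',206,112.4,.058),('gUR',438,155,.022),('gLR',434,241,.022),('gUL',331,148,.022),('gLL',328,241,.022),
('lipTL',180,156,.027),('lipTR',251,158,.027),('lipBL',187,237,.027),('lipBR',250,235,.027),('b tl',345,182,.054),('b tr',430,184,.054),('b bl',344,221,.054),('b br',430,221,.054),('padc',422,203,.05)]:
    print(n,(wz(s,o,u,v,z)*1000).round(1))
```

```text
peg [ 572.2 -201.    94. ]
plateT [ 603.4 -204.1   53. ]
plateB [ 540.6 -200.6   53. ]
button [ 665.6 -146.5   58. ]
gUR [ 614.  -374.2   22. ]
gLR [ 521.1 -370.8   22. ]
gUL [ 623.4 -262.3   22. ]
gLL [ 526.7 -255.2   22. ]
lipTL [ 626.7 -105.5   27. ]
lipTR [ 618.  -181.4   27. ]
lipBL [ 539.6 -103.7   27. ]
lipBR [ 538.4 -174.    27. ]
b tl [ 591.5 -272.8   54. ]
b tr [ 587.2 -355.2   54. ]
b bl [ 554.3 -270.6   54. ]
b br [ 550.8 -355.7   54. ]
padc [ 568.2 -348.3   50. ]
```

>>> step_arm(plan=[[[30,30,0,0,0],[46,44,0,0,0],[46,44,0,0,0],[46,44,-40,0,0],[46,44,-80,0,0],[46,44,-120,0,0],[46,44,-152,0,0],[46,44,-152,0,0]]])

```text
time: 2.45
tool_pos: [0.5959, -0.1992, 0.0588]
ee_rot: [-3.136, 0.016, -0.047]
wrist_force: [-0.6, -0.5, -2.0]
width: 0.0007
```

>>> step_arm(plan=[[[-10,0,0,0,0],[-20,-1,0,0,0],[-30,-2,0,0,0],[-40,-2,0,0,0],[-50,-3,0,0,0],[-60,-3,0,0,0],[-70,-4,0,0,0],[-70,-4,0,0,0]]])

```text
time: 3.12
tool_pos: [0.5307, -0.2043, 0.0683]
ee_rot: [3.141, 0.001, -0.046]
wrist_force: [-0.2, -0.3, 0.4]
width: 0.0005
```

>>> step_arm(plan=[[[-5,0,0,0,0],[-10,0,0,0,0],[-14,0,0,0,0],[-16,0,0,0,0],[-16,0,0,0,0]]])

```text
time: 3.53
tool_pos: [0.5204, -0.2039, 0.0681]
ee_rot: [3.141, -0.009, -0.045]
wrist_force: [10.5, -0.2, -3.4]
width: 0.0003
```

Run:
```python
from h import *
o=robot.get_obs();print(o['tool_pos'],o['wrist_force']);T=snap('top')
s=snap('wrist','w2')
for st,c in blobs(mask(s,(8,150,80),(21,255,255))): print(st,c,wz(s,o,*c,.094).round(4))
for n,S in (('top',T),('scene',snap('scene'))):
  for st,c in blobs(mask(S,(8,140,80),(24,255,255)),5):
    if 150<c[0]<460 and 170<c[1]<310: print(n,st,c,onz(S,*c,.094).round(4))
```

```text
[ 0.52040366 -0.20386422  0.06805571] [10.49324974 -0.22016732 -3.42698615]
[299, 235, 15, 39, 354] [305.6 250.6] [ 0.5478 -0.1998  0.094 ]
top [381, 223, 3, 10, 19] [381.6 227.3] [ 0.4806 -0.1901  0.094 ]
scene [250, 255, 6, 8, 35] [252.9 258.1] [ 0.5074 -0.1873  0.094 ]
scene [246, 264, 8, 20, 73] [249.4 273.5] [ 0.5466 -0.1871  0.094 ]
```

The shutter has reached its stop: 10.5 N, with the peg at x≈505, down from 572. Next I'll lift and go round behind the battery.

>>> step_arm(plan=[[[10,0,0,0,0],[12,0,35,0,0],[20,-20,65,0,0],[40,-60,65,0,0],[54,-100,65,0,0],[54,-140,65,0,0],[54,-180,65,0,0],[54,-196,65,0,0]]])

```text
time: 4.35
tool_pos: [0.5688, -0.405, 0.1307]
ee_rot: [3.14, 0.004, -0.049]
wrist_force: [-1.2, 0.9, -1.1]
width: 0.0005
```

>>> step_arm(plan=[[[0,0,0,0,0],[0,0,0,0,0],[0,0,-40,0,0],[0,0,-80,0,0],[0,0,-106,0,0],[0,0,-106,0,0],[0,0,-106,0,0]]])

```text
time: 4.93
tool_pos: [0.5697, -0.397, 0.0247]
ee_rot: [-3.138, 0.004, -0.043]
wrist_force: [0.6, -0.2, 0.8]
width: 0.0003
```

Run:
```python
from h import *
o=robot.get_obs();print(o['tool_pos'],o['wrist_force'])
s=snap('wrist','w3')
for st,c in blobs(mask(s,(22,120,80),(34,255,255))): print(st,c,wz(s,o,*c,.054).round(4))
```

```text
[ 0.56973856 -0.39701616  0.02473602] [ 0.61567039 -0.15791933  0.8481544 ]
[471, 97, 19, 8, 83] [480.  100.7] [ 0.6611 -0.4698  0.054 ]
[484, 114, 52, 56, 1343] [509.8 141.3] [ 0.644  -0.4843  0.054 ]
[237, 256, 22, 63, 901] [247.9 287.6] [ 0.5825 -0.3667  0.054 ]
[190, 287, 34, 56, 1305] [206.3 309.8] [ 0.5718 -0.3457  0.054 ]
```

View pics/w3.png

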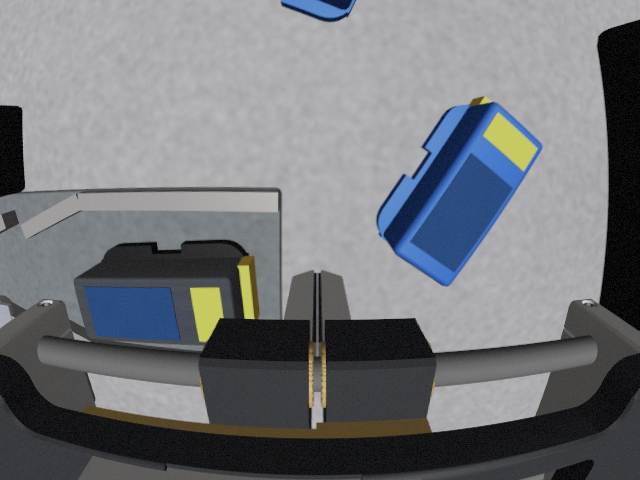

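>>> step_arm(plan=[[[0,12,-1,0,0],[0,24,-1,0,0],[1,40,-1,0,0],[2,56,-1,0,0],[2,72,-1,0,0],[3,88,-1,0,0],[4,104,-1,0,0],[4,115,-1,0,0]]])

```text
time: 5.65
tool_pos: [0.5764, -0.2841, 0.0288]
ee_rot: [3.137, -0.005, -0.044]
wrist_force: [0.1, -6.1, 6.6]
width: 0.0004
```

>>> step_arm(plan=[[[0,8,0,0,0],[0,16,0,0,0],[1,24,0,0,0],[1,32,0,0,0],[1,40,0,0,0],[2,44,0,0,0],[2,44,0,0,0]]])

```text
time: 6.23
tool_pos: [0.5783, -0.2413, 0.0287]
ee_rot: [3.136, -0.005, -0.044]
wrist_force: [1.3, -4.5, 6.2]
width: 0.0006
```

Run:
```python
from h import *
o=robot.get_obs();print(o['tool_pos'],o['wrist_force'])
s=snap('wrist','w4')
for st,c in blobs(mask(s,(22,120,80),(34,255,255))): print(st,c,wz(s,o,*c,.054).round(4))
```

```text
[ 0.57829259 -0.241299    0.02873808] [ 1.29978507 -4.51995703  6.23699996]
[290, 257, 13, 20, 199] [296.5 265.4] [ 0.5991 -0.2327  0.054 ]
[247, 286, 32, 34, 1001] [262.9 302.7] [ 0.5817 -0.2161  0.054 ]
```

View pics/w4.png

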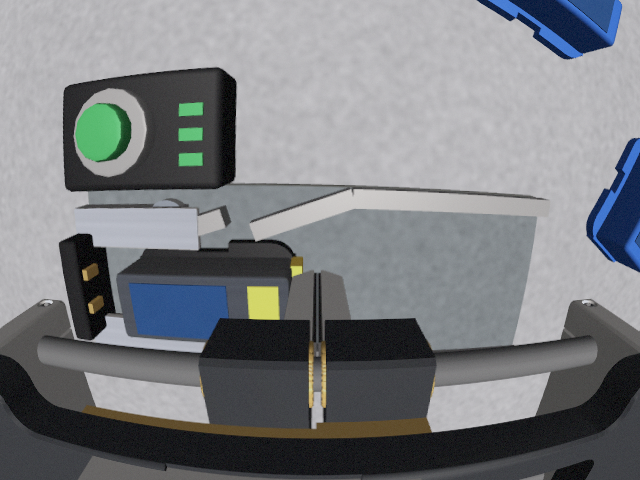

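The battery front is now in the rail, with a gap left between it and the end stop at (100,280). I'll continue in small steps.

>>> step_arm(plan=[[[-3,4,-2,0,0],[-3,8,-2,0,0],[-3,12,-2,0,0],[-3,15,-2,0,0],[-3,18,-2,0,0],[-3,18,-2,0,0]]])

```text
time: 6.78
tool_pos: [0.577, -0.2256, 0.0286]
ee_rot: [3.133, -0.01, -0.045]
wrist_force: [1.3, -8.0, 9.7]
width: 0.0005
```

>>> step_arm(plan=[[[0,1,0,0,0],[0,2,0,0,0],[0,3,0,0,0],[0,4,0,0,0],[0,4,0,0,0]]])

```text
time: 7.2
tool_pos: [0.577, -0.2217, 0.0286]
ee_rot: [3.133, -0.01, -0.045]
wrist_force: [1.8, -8.4, 8.6]
width: 0.0003
```

Run:
```python
from h import *
o=robot.get_obs();print(o['tool_pos'],o['wrist_force'])
s=snap('wrist','w5')
for st,c in blobs(mask(s,(22,120,80),(34,255,255))): print(st,c,wz(s,o,*c,.054).round(4))
```

```text
[ 0.57698112 -0.22167375  0.02858257] [ 1.77539884 -8.43739797  8.64606989]
[291, 257, 12, 19, 190] [296.7 265.4] [ 0.5977 -0.2131  0.054 ]
[248, 285, 31, 35, 1037] [263.1 302.1] [ 0.5807 -0.1966  0.054 ]
```

>>> step_arm(plan=[[[0,1,2,0,0],[0,2,3,0,0],[0,3,3,0,0],[0,4,3,0,0],[0,4,3,0,0]]])

```text
time: 7.67
tool_pos: [0.5759, -0.2159, 0.0288]
ee_rot: [3.137, -0.006, -0.045]
wrist_force: [3.1, -6.5, 4.0]
width: 0.0006
```

>>> step_arm(plan=[[[0,1,0,0,0],[0,2,0,0,0],[0,2,0,0,0]]])

```text
time: 7.92
tool_pos: [0.5766, -0.215, 0.029]
ee_rot: [3.135, -0.008, -0.045]
wrist_force: [4.3, -8.4, 3.1]
width: 0.0003
```

>>> step_arm(plan=[[[0,1,0,0,0],[0,2,0,0,0],[0,2,0,0,0]]])

```text
time: 8.17
tool_pos: [0.5769, -0.214, 0.0293]
ee_rot: [3.133, -0.009, -0.045]
wrist_force: [7.0, -10.4, 2.1]
width: 0.0004
```

Run:
```python
from h import *
o=robot.get_obs();print(o['tool_pos'],o['wrist_force'])
s=snap('wrist','w6')
for st,c in blobs(mask(s,(22,120,80),(34,255,255))): print(st,c,wz(s,o,*c,.054).round(4))
f=cv2.imread('pics/w6.png')[150:390,30:350];cv2.imwrite('pics/w6c.png',cv2.resize(f,(800,600),interpolation=cv2.INTER_CUBIC))
```

```text
[ 0.57694439 -0.21403638  0.02926416] [  6.972651   -10.41606956   2.14187811]
[291, 255, 12, 21, 209] [296.7 264.3] [ 0.598  -0.2054  0.054 ]
[248, 284, 31, 36, 1075] [263.3 301.5] [ 0.5806 -0.189   0.054 ]
```

View pics/w6c.png

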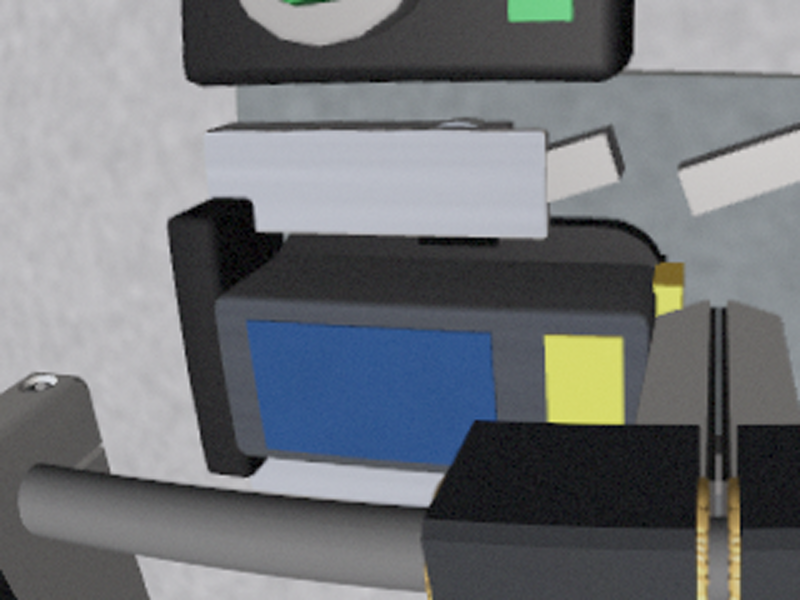

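Run:
```python
from h import *
o=robot.get_obs();s=snap('wrist')
d=np.array([.05,.9987])
for n,u,v,z in [('lip in',547,235,.027),('lip in top',547,130,.027),('lip far top',207,130,.027),('lip far low',206,200,.027),('batt rear top',650,320,.054),('batt front top',217,300,.054),('batt front top low',240,455,.054),('pad corner',684,265,.034)]:
    p=wz(s,o,30+u*.4,150+v*.4,z)*1000;print(n,p.round(1),'along',round(float(p[:2]@d),1))
```

```text
lip in [ 601.2 -179.6   27. ] along -149.4
lip in top [ 622.9 -181.5   27. ] along -150.1
lip far top [ 628.4 -103.7   27. ] along -72.2
lip far low [ 612.7 -100.8   27. ] along -70.0
batt rear top [ 591.7 -202.    54. ] along -172.2
batt front top [ 598.  -116.2   54. ] along -86.2
batt front top low [ 563.8 -113.3   54. ] along -84.9
pad corner [ 595.6 -207.8   34. ] along -177.7
```

Measured along the rail, the pad face is still about 12 mm short, so the resistance is the plungers. I'll keep pushing.

>>> step_arm(plan=[[[0,1,0,0,0],[0,2,0,0,0],[0,3,0,0,0],[0,4,0,0,0],[0,4,0,0,0]]])

```text
time: 8.68
tool_pos: [0.577, -0.2132, 0.0299]
ee_rot: [3.127, -0.01, -0.046]
wrist_force: [4.2, -16.8, 2.5]
width: 0.0004
```

>>> step_arm(plan=[[[0,1,0,0,0],[0,2,0,0,0],[0,3,0,0,0],[0,4,0,0,0],[0,4,0,0,0]]])

```text
time: 9.1
tool_pos: [0.577, -0.2129, 0.0308]
ee_rot: [3.121, -0.011, -0.047]
wrist_force: [2.9, -23.6, 3.2]
width: 0.0004
```

That was the firm end stop: 23 N with no motion, after a force drop at the click. Re-referencing the charger to the bay end, funnel corner and peg puts its origin along the rail at -194, so the pad face is at +16.5 (expected 17). The lips simply extend past the stop. I'll retreat and go above the button.

>>> step_arm(plan=[[[0,-10,0,0,0],[0,-25,0,0,0],[0,-35,0,0,0],[0,-40,40,0,0],[0,-40,80,0,0],[0,-40,90,0,0],[0,-40,90,0,0],[0,-40,90,0,0]]])

```text
time: 9.77
tool_pos: [0.5735, -0.2421, 0.1162]
ee_rot: [-3.141, 0.0, -0.045]
wrist_force: [-0.5, 0.5, 0.4]
width: 0.0007
```

Run:
```python
from h import *
o=robot.get_obs();print(o['tool_pos'],o['wrist_force'])
s=snap('wrist','w7')
k=mask(s,(45,80,50),(85,255,255))
for st,c in blobs(k): print('g',st,c,wz(s,o,*c,.058).round(4))
d=np.array([.05,.9987])
for n,lo,hi in (('pad',(22,120,80),(34,255,255)),('orange',(8,150,80),(21,255,255)),('blue',(100,120,60),(125,255,255))):
  for st,c in blobs(mask(s,lo,hi)):
    if 150<c[0]<420: p=wz(s,o,*c,.054); print(n,st,c,p.round(4),p[:2]@d)
```

```text
[ 0.57353987 -0.24207882  0.11618773] [-0.48066651  0.51350973  0.38180806]
g [27, 0, 52, 20, 227] [53.4  7.9] [ 0.7798 -0.0443  0.058 ]
g [0, 6, 17, 30, 329] [ 8.1 19.5] [0.7877 0.0112 0.058 ]
g [150, 108, 39, 39, 1228] [169.  127.1] [ 0.6654 -0.147   0.058 ]
g [222, 109, 17, 9, 153] [230. 113.] [ 0.6701 -0.19    0.058 ]
g [221, 126, 18, 9, 154] [229.9 130. ] [ 0.659  -0.1893  0.058 ]
g [221, 143, 18, 9, 162] [229.5 147. ] [ 0.648  -0.1884  0.058 ]
pad [260, 217, 11, 48, 449] [265.3 240.3] [ 0.5837 -0.207   0.054 ] -0.17750778623951577
pad [230, 231, 21, 39, 767] [239.9 250. ] [ 0.5776 -0.1886  0.054 ] -0.15950999124881832
orange [255, 285, 16, 35, 457] [262.9 303.8] [ 0.5367 -0.2011  0.054 ] -0.17397230665121324
blue [150, 231, 68, 39, 2449] [184.  249.4] [ 0.5796 -0.1474  0.054 ] -0.11826587028442939
```

View pics/w7.png

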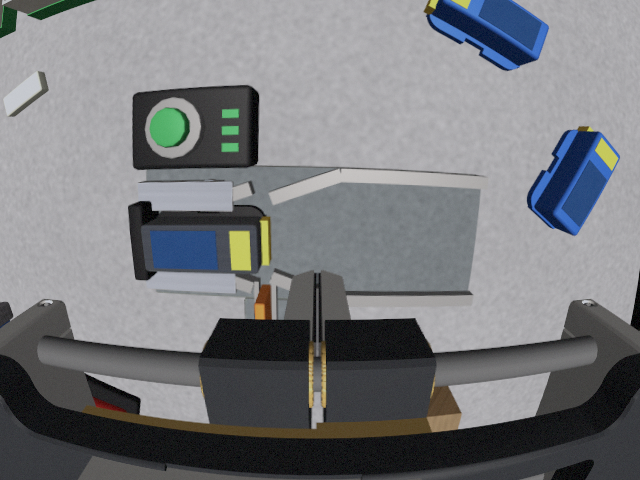

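Run:
```python
from h import *
o=robot.get_obs();s=snap('wrist')
for p,z in (((264,285),.053),((257,286),.053),((268,152),.022),((485,178),.022),((472,300),.022),((340,170),.022)): print(p,wz(s,o,*p,z).round(4))
S=snap('scene','s8')
for st,c in blobs(mask(S,(8,140,80),(24,255,255)),5):
    if 200<c[0]<290 and 220<c[1]<310: print(st,c,onz(S,*c,.094).round(4))
for x in (500,505,510): print(x,proj(S,[x/1000,-.1975,.094]),proj(S,[x/1000+.032,-.1985,.053]))
cv2.imwrite('pics/s8c.png',cv2.resize(S['frame'][225:375,150:310][:,:,::-1],(640,600),interpolation=cv2.INTER_CUBIC))
```

```text
(264, 285) [ 0.5505 -0.2029  0.053 ]
(257, 286) [ 0.5498 -0.1978  0.053 ]
(268, 152) [ 0.6412 -0.2083  0.022 ]
(485, 178) [ 0.6176 -0.3749  0.022 ]
(472, 300) [ 0.5145 -0.3706  0.022 ]
(340, 170) [ 0.6254 -0.2602  0.022 ]
[246, 273, 6, 11, 42] [248.4 276.9] [ 0.5552 -0.1875  0.094 ]
500 [249.01013607 254.65846803] [247.06725728 276.14322529]
505 [248.55305571 256.57645857] [246.61226816 278.07999359]
510 [248.09405649 258.50250101] [246.15539453 280.02478377]
```

View pics/s8c.png

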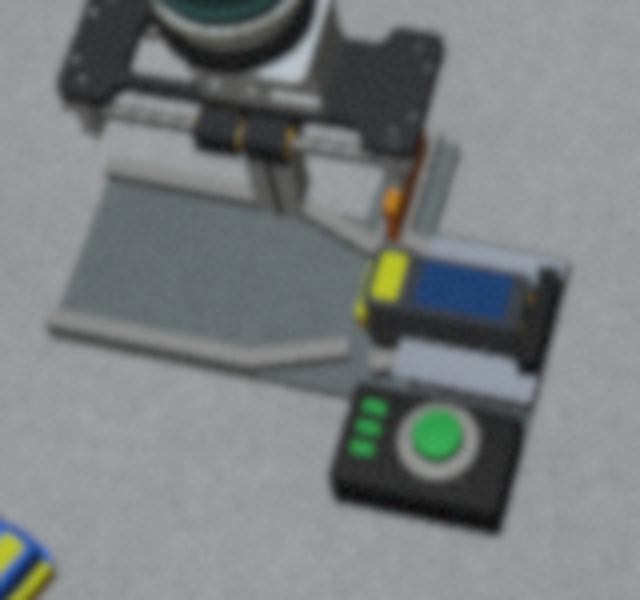

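The plate's end is at about x≈0.535 with the shutter open, and the battery is against the black stop at the rail's end. Next is the button at (665.5,-147).

>>> step_arm(plan=[[[30,30,0,0,0],[60,60,0,0,0],[92,95,0,0,0],[92,95,0,0,0],[92,95,0,0,0],[92,95,-30,0,0],[92,95,-46,0,0],[92,95,-46,0,0]]])

```text
time: 10.58
tool_pos: [0.661, -0.148, 0.064]
ee_rot: [-3.139, 0.012, -0.046]
wrist_force: [-0.5, 0.8, -0.8]
width: 0.0004
```

>>> step_arm(plan=[[[0,0,-5,0,0],[0,0,-10,0,0],[0,0,-15,0,0],[0,0,-20,0,0],[0,0,-20,0,0]]])

```text
time: 11.0
tool_pos: [0.6661, -0.1489, 0.0528]
ee_rot: [3.14, -0.002, -0.046]
wrist_force: [-1.7, -0.5, 5.0]
width: 0.0005
```

>>> step_arm(plan=[[[0,0,-3,0,0],[0,0,-6,0,0],[0,0,-6,0,0],[0,0,-6,0,0]]])

```text
time: 11.33
tool_pos: [0.6664, -0.1489, 0.052]
ee_rot: [3.139, -0.004, -0.045]
wrist_force: [-8.6, 0.9, 19.5]
width: 0.0005
```

The button bottomed out at z=52 mm with 19.5 N. I'll lift off and go to the headset.

>>> step_arm(plan=[[[0,0,30,0,0],[0,0,70,0,0],[0,0,110,0,0],[-20,30,150,0,50],[-40,60,180,0.03,100],[-60,100,190,0.05,100],[-80,140,190,0.1,100],[-100,180,190,0.1,100]]])

```text
time: 12.0
tool_pos: [0.5771, 0.0108, 0.2369]
ee_rot: [3.141, -0.006, 0.055]
wrist_force: [-0.2, 0.9, 0.4]
width: 0.0305
```

>>> step_arm(plan=[[[0,40,0,0,100],[0,80,0,0,100],[0,112,0,0,100],[0,112,0,0,100],[0,112,0,0,100]]])

```text
time: 12.42
tool_pos: [0.5768, 0.1235, 0.2342]
ee_rot: [3.141, -0.001, 0.058]
wrist_force: [-0.6, -1.1, -0.1]
width: 0.0637
```

Run:
```python
from h import *
o=robot.get_obs();print(o['tool_pos'],o['ee_rot'],o['wrist_force'],o['width'])
s=snap('wrist','w9');S=snap('scene');T=snap('top')
for n,X in (('sc',S),('top',T)):
  for st,c in blobs(mask(X,(8,140,80),(24,255,255)),5):
    if 200<c[0]<420 and 180<c[1]<310: print(n,st,c,onz(X,*c,.094).round(4))
cv2.imwrite('pics/m9.png',np.hstack([cv2.resize(s['frame'],(640,480))[:,:,::-1],cv2.resize(S['frame'][225:385,220:270],(150,480))[:,:,::-1]]))
```

```text
[0.57675121 0.1234883  0.23418173] [ 3.14126656e+00 -9.93648485e-04  5.82457049e-02] [-0.57681813 -1.05176941 -0.11815462] 0.06370530066098472
sc [246, 255, 10, 29, 143] [250.1 266.7] [ 0.5297 -0.189   0.094 ]
top [381, 211, 5, 21, 50] [382.7 220.5] [ 0.4994 -0.1928  0.094 ]
```

View pics/m9.png

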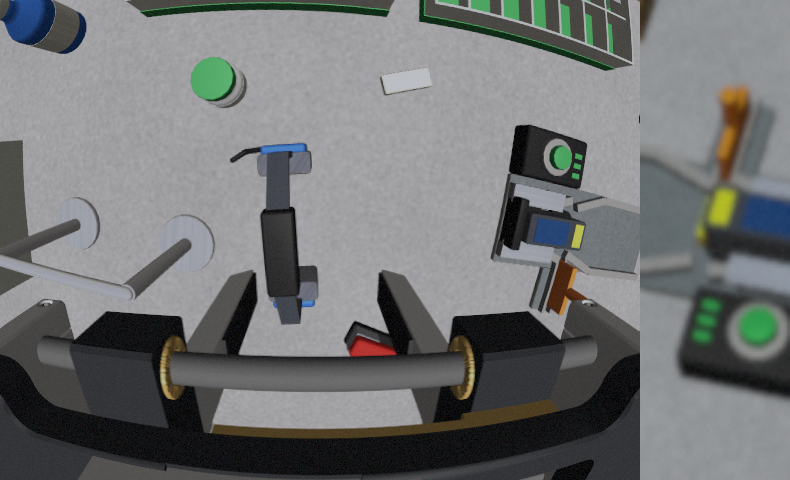

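The peg shows clearly in its open position (scene, v≈258, x≈505). The headband pad's corners are at about (262,210), (294,208), (268,295) and (299,293).

Run:
```python
from h import *
o=robot.get_obs();s=snap('wrist')
W=lambda u,v,z:wz(s,o,u,v,z)*1000
for n,u,v,z in [('tl',262,210,.142),('tr',293,209,.142),('bl',268,295,.142),('br',299,294,.142),('c',280.5,252,.142),('bar near end',132,293,.160),('bar on left',20,258,.160),('post base near',187,243,.003),('post base far',75,224,.003),('band top end',279,152,.1),('band bot end',290,322,.1)]: print(n,W(u,v,z).round(1))
# dark pad mask centroid
g=cv2.cvtColor(s['frame'],cv2.COLOR_RGB2GRAY);k=np.zeros_like(g);k[195:305,250:312]=(g[195:305,250:312]<50)*255
k=cv2.morphologyEx(k,cv2.MORPH_OPEN,np.ones((9,9),np.uint8))
c=max(cv2.findContours(k,cv2.RETR_EXTERNAL,cv2.CHAIN_APPROX_NONE)[0],key=cv2.contourArea);r=cv2.minAreaRect(c);print(r,W(*r[0],.142))
print([W(*p,.142).round(1) for p in cv2.boxPoints(r)])
```

```text
tl [599.1 163.4 142. ]
tr [601.  140.2 142. ]
bl [530.7 157.7 142. ]
br [533.2 133.  142. ]
c [567.2 148.5 142. ]
bar near end [530.4 268.7 160. ]
bar on left [550.6 394.7 160. ]
post base near [529.3 274.    3. ]
post base far [545.8 439.5   3. ]
band top end [641.7 156.4 100. ]
band bot end [485.6 141.7 100. ]
((273.9505310058594, 275.50494384765625), (43.38362121582031, 23.681886672973633), 84.2894058227539) [547.69865407 153.16729578 142.        ]
[array([563.8, 164.3, 142. ]), array([566.7, 146.1, 142. ]), array([531. , 141.7, 142. ]), array([527.7, 160.7, 142. ])]
```

>>> step_arm(plan=[[[-11,25,0,0.036,100],[-11,25,0,0.036,100],[-11,25,-30,0.036,100],[-11,25,-60,0.036,100],[-11,25,-85,0.036,100],[-11,25,-100,0.036,100],[-11,25,-106,0.036,100],[-11,25,-106,0.036,100]]])

```text
time: 13.28
tool_pos: [0.5651, 0.1455, 0.1257]
ee_rot: [3.141, 0.004, 0.089]
wrist_force: [-0.9, 0.3, 0.6]
width: 0.0939
```

Run:
```python
from h import *
o=robot.get_obs();print(o['tool_pos'],o['ee_rot'],o['wrist_force'],o['width'])
```

```text
[0.5650558  0.14545462 0.12574563] [3.1409398  0.00393892 0.08895392] [-0.9031185   0.31382699  0.59334315] 0.09385856206751977
```

>>> step_arm(plan=[[[1,3,-1,0,100],[1,3,-1,0,50],[1,3,-1,0,40],[1,3,-1,0,30],[1,3,-1,0,20],[1,3,-1,0,10],[1,3,-1,0,0],[1,3,-1,0,0]]])

```text
time: 13.95
tool_pos: [0.5669, 0.1499, 0.1269]
ee_rot: [3.141, -0.0, 0.091]
wrist_force: [0.1, -0.4, 1.0]
width: 0.0504
```

>>> step_arm(plan=[[[0,0,0,0,0],[0,0,0,0,0],[0,0,0,0,0],[0,0,0,0,0],[0,0,0,0,0],[0,0,0,0,0]]])

```text
time: 14.45
tool_pos: [0.5669, 0.15, 0.1268]
ee_rot: [-3.141, 0.0, 0.091]
wrist_force: [0.4, 0.2, -0.3]
width: 0.026
```

>>> step_arm(plan=[[[0,0,5,0,0],[0,0,12,0,0],[0,0,22,0,0],[0,0,34,0,0],[0,0,48,0,0],[0,0,60,0,0],[0,0,68,0,0],[0,0,70,0,0]]])

```text
time: 15.12
tool_pos: [0.5681, 0.1501, 0.1999]
ee_rot: [-3.141, -0.005, 0.091]
wrist_force: [0.0, -0.8, -1.1]
width: 0.0256
```

>>> step_arm(plan=[[[-4,5,0,-0.03,0],[-10,15,0,-0.08,0],[-20,25,0,-0.13,0],[-30,40,0,-0.17,0],[-38,50,0,-0.2,0],[-43,60,0,-0.2,0],[-43,60,0,-0.2,0],[-43,60,0,-0.2,0]]])

```text
time: 15.78
tool_pos: [0.5239, 0.21, 0.1967]
ee_rot: [3.141, -0.0, -0.108]
wrist_force: [0.5, 0.0, -1.2]
width: 0.0255
```

Run:
```python
from h import *
o=robot.get_obs();print(o['tool_pos'],o['ee_rot'],o['wrist_force'],o['width'])
s=snap('wrist');S=snap('scene')
cv2.imwrite('pics/m10.png',np.hstack([cv2.resize(s['frame'],(448,336))[:,:,::-1],cv2.resize(S['frame'][190:358,380:556],(352,336))[:,:,::-1]]))
```

```text
[0.52387816 0.21001818 0.19665178] [ 3.14089546e+00 -1.54021208e-04 -1.07609879e-01] [ 0.46123027  0.02410691 -1.21415304] 0.02552126272239911
```

View pics/m10.png

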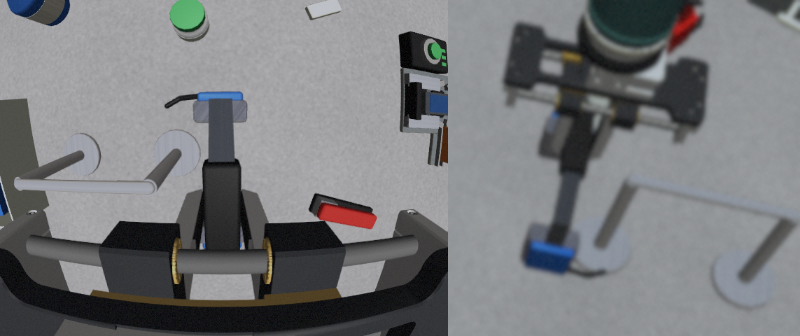

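>>> step_arm(plan=[[[2,12,0,0,0],[3,30,0,0,0],[5,50,0,0,0],[7,72,0,0,0],[9,95,0,0,0],[10,118,0,0,0],[12,138,0,0,0],[12,146,0,0,0]]])

```text
time: 16.55
tool_pos: [0.5361, 0.3587, 0.1959]
ee_rot: [-3.141, 0.001, -0.107]
wrist_force: [-0.1, -0.0, -1.3]
width: 0.0253
```

>>> step_arm(plan=[[[0,0,0,0,0],[0,0,-5,0,0],[0,0,-10,0,0],[0,0,-14,0,0],[0,0,-18,0,0],[0,0,-18,0,0]]])

```text
time: 17.05
tool_pos: [0.5354, 0.3547, 0.1773]
ee_rot: [3.14, 0.002, -0.11]
wrist_force: [-0.4, 0.8, -1.3]
width: 0.0259
```

Run:
```python
from h import *
o=robot.get_obs();print(o['tool_pos'],o['ee_rot'],o['wrist_force'],o['width'])
s=snap('wrist','w11');S=snap('scene')
cv2.imwrite('pics/m11.png',np.hstack([cv2.resize(s['frame'],(448,336))[:,:,::-1],cv2.resize(S['frame'][190:358,380:556],(352,336))[:,:,::-1]]))
```

```text
[0.53544747 0.35468348 0.17726316] [ 3.13994802e+00  2.09862008e-03 -1.10390839e-01] [-0.3684119   0.75938083 -1.30759907] 0.025901962114190852
```

View pics/m11.png

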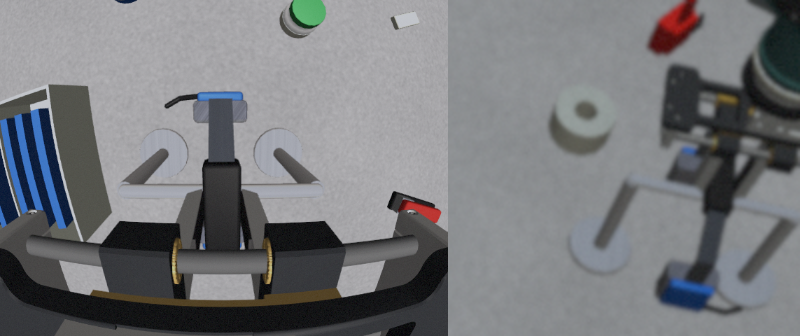

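The headset straddles the bar, whose ends are at wrist display pixels (122,188) and (320,188). I'll check the bar position numerically before lowering further.

Run:
```python
from h import *
o=robot.get_obs();s=snap('wrist')
for u,v,z in ((122,188,.16),(320,188,.16),(163,152,.003),(278,152,.003)): print((wz(s,o,u/.7,v/.7,z)*1000).round(1))
```

```text
[547.9 439.7 160. ]
[529.6 272.6 160. ]
[547.1 438.2   3. ]
[529.2 276.5   3. ]
```

The bar's middle is (538.5,356) and the held band is at (535.5,355). I'll correct by 3 mm and lower onto the bar.

>>> step_arm(plan=[[[3,1,0,0,0],[3,1,-1,0,0],[3,1,-2,0,0],[3,1,-3,0,0],[3,1,-4,0,0],[3,1,-4,0,0]]])

```text
time: 17.7
tool_pos: [0.5387, 0.3568, 0.1744]
ee_rot: [3.141, 0.001, -0.109]
wrist_force: [-0.1, 0.3, -1.4]
width: 0.0257
```

>>> step_arm(plan=[[[0,0,-0.5,0,0],[0,0,-1,0,0],[0,0,-1.5,0,0],[0,0,-1.5,0,0]]])

```text
time: 18.03
tool_pos: [0.5388, 0.3569, 0.1732]
ee_rot: [3.141, 0.0, -0.109]
wrist_force: [1.0, 0.9, -2.2]
width: 0.0253
```

>>> step_arm(plan=[[[0,0,-0.5,0,0],[0,0,-1,0,0],[0,0,-1.5,0,0],[0,0,-2,0,0],[0,0,-2,0,0]]])

```text
time: 18.45
tool_pos: [0.539, 0.3569, 0.1724]
ee_rot: [-3.141, -0.001, -0.109]
wrist_force: [-0.5, -0.6, 2.9]
width: 0.0258
```

>>> step_arm(plan=[[[0,0,-0.5,0,0],[0,0,-1,0,0],[0,0,-1.5,0,0],[0,0,-2,0,0],[0,0,-2,0,0]]])

```text
time: 18.87
tool_pos: [0.5391, 0.3569, 0.1723]
ee_rot: [-3.14, -0.002, -0.109]
wrist_force: [-2.8, -1.2, 8.5]
width: 0.0259
```

The band rests on the bar, with force up to 8.5 N. I'll ease off and release gently.

>>> step_arm(plan=[[[0,0,2,0,0],[0,0,3,0,0],[0,0,3,0,24],[0,0,3,0,28],[0,0,3,0,30],[0,0,3,0,33],[0,0,3,0,40],[0,0,3,0,50]]])

```text
time: 19.53
tool_pos: [0.5388, 0.3568, 0.1719]
ee_rot: [3.141, 0.001, -0.109]
wrist_force: [-0.7, 0.9, -0.6]
width: 0.0414
```

>>> step_arm(plan=[[[0,0,0,0,60],[0,0,0,0,60],[0,0,0,0,60],[0,0,0,0,60]]])

```text
time: 19.87
tool_pos: [0.5389, 0.3569, 0.1723]
ee_rot: [3.142, -0.0, -0.109]
wrist_force: [0.2, -0.2, -0.1]
width: 0.0564
```

>>> step_arm(plan=[[[0,0,10,0,60],[0,0,25,0,60],[0,0,45,0,60],[0,0,70,0,60],[0,0,90,0,60],[0,0,100,0,60],[0,0,100,0,60],[0,0,100,0,60]]])

```text
time: 20.53
tool_pos: [0.5391, 0.357, 0.2727]
ee_rot: [-3.141, -0.001, -0.109]
wrist_force: [0.9, 0.6, -0.9]
width: 0.0559
```

```bash
cat > chk.py <<'E'
from h import *
o=robot.get_obs();print(o['time'],o['tool_pos'],o['wrist_force'],o['width'])
s=snap('wrist');S=snap('scene','sF');T=snap('top','tF')
g=cv2.cvtColor(s['frame'],cv2.COLOR_RGB2GRAY)
for st,c in blobs((g<45).astype(np.uint8)*255,300):
    if c[1]<330: print('dark',st,c,wz(s,o,*c,.188).round(4))
for st,c in blobs(mask(s,(100,120,60),(125,255,255)),60): print('blue',st,c,wz(s,o,*c,.066).round(4))
for n,X in (('sc',S),('top',T)):
  for st,c in blobs(mask(X,(8,140,80),(24,255,255)),5):
    if 200<c[0]<420 and 180<c[1]<310: print(n,'orange',st,c)
  for st,c in blobs(mask(X,(22,120,80),(34,255,255)),5):
    if 160<c[0]<450 and 180<c[1]<320: print(n,'yellow',st,c,onz(X,*c,.054).round(4))
E
python3 chk.py
```

```text
20.5333 [0.53907501 0.35696725 0.27270089] [ 0.94567773  0.64069264 -0.93815259] 0.055898381407173445
dark [172, 0, 46, 16, 304] [197.7   8.5] [0.7278 0.4257 0.188 ]
dark [543, 0, 97, 22, 397] [595.3   8.7] [0.7266 0.0873 0.188 ]
dark [612, 76, 28, 44, 1047] [625.5  97. ] [0.6453 0.0621 0.188 ]
dark [616, 123, 24, 58, 898] [627.  152.2] [0.5938 0.0638 0.188 ]
dark [115, 153, 35, 135, 1431] [131.4 217.6] [0.5761 0.5013 0.188 ]
dark [92, 158, 37, 132, 1498] [109.4 221.1] [0.576  0.5232 0.188 ]
dark [72, 163, 35, 129, 1342] [ 88.4 225.1] [0.5754 0.5459 0.188 ]
dark [35, 172, 41, 121, 2017] [ 54.8 229.9] [0.576  0.5862 0.188 ]
dark [19, 177, 34, 118, 936] [ 34.5 234.4] [0.5751 0.6142 0.188 ]
dark [300, 198, 35, 93, 743] [316.2 248.8] [0.5354 0.3584 0.188 ]
blue [167, 0, 52, 16, 487] [191.    5.1] [0.7876 0.4684 0.066 ]
blue [292, 134, 48, 9, 383] [316.1 137.9] [0.618  0.3498 0.066 ]
blue [104, 154, 39, 137, 1638] [121.2 221.7] [0.5568 0.5866 0.066 ]
blue [82, 159, 40, 133, 1499] [ 99.1 224.6] [0.5574 0.6198 0.066 ]
blue [63, 164, 38, 130, 1273] [ 79.2 228.4] [0.5565 0.6525 0.066 ]
blue [27, 174, 36, 122, 1114] [ 42.9 234.2] [0.5567 0.7196 0.066 ]
blue [12, 178, 35, 118, 946] [ 27.5 236.9] [0.5566 0.7521 0.066 ]
sc orange [246, 255, 10, 29, 132] [250.  266.1]
sc yellow [243, 288, 9, 12, 84] [246.9 293.5] [ 0.5753 -0.1898  0.054 ]
sc yellow [239, 301, 3, 5, 10] [240.1 302.9] [ 0.6    -0.1998  0.054 ]
top orange [381, 211, 5, 22, 51] [382.6 220.7]
top yellow [379, 190, 5, 10, 46] [380.9 194.7] [ 0.5778 -0.1904  0.054 ]
top yellow [383, 218, 3, 3, 8] [384.1 218.9] [ 0.5092 -0.2007  0.054 ]
top yellow [382, 223, 2, 8, 10] [382.2 226.3] [ 0.4881 -0.1957  0.054 ]
```

>>> step_arm(plan=[[[-5,0,15,0,60],[-5,0,15,0,60],[-5,0,15,0,60],[-5,0,15,0,60],[-5,0,15,0,60],[-5,0,15,0,60],[-5,0,15,0,60],[-5,0,15,0,60]]])

```text
time: 21.35
tool_pos: [0.5339, 0.3568, 0.2869]
ee_rot: [3.141, 0.001, -0.109]
wrist_force: [0.2, 0.5, -0.5]
width: 0.0565
```

```bash
python3 chk.py | grep -E "^[0-9]|dark \[[23]..|blue \[2|yellow|orange"; sed -i 's/^/ /' /dev/null
python3 - <<'E'
from h import *
# bystanders: top view, before vs now
a=cv2.imread('pics/top0.png').astype(int);b=cv2.imread('pics/tF.png').astype(int)
for n,(u,v,w,h) in dict(jar=(222,135,26,26),roll=(208,246,34,34),eraser=(292,138,26,14),carton=(410,250,38,44),stapler=(282,240,48,28)).items():
    print(n,np.abs(a-b)[v:v+h,u:u+w].mean().round(1))
E
```

```text
21.35 [0.53390043 0.35679202 0.28686343] [ 0.20680281  0.52367556 -0.49715954] 0.0564615330557557
dark [25, 172, 33, 115, 925] [ 40.1 227.9] [0.5732 0.6177 0.188 ]
dark [299, 190, 34, 88, 556] [314.8 234.7] [0.5374 0.3585 0.188 ]
blue [219, 4, 17, 26, 65] [229.6  17.7] [0.7619 0.4287 0.066 ]
blue [292, 129, 46, 9, 337] [314.5 132.4] [0.6188 0.3505 0.066 ]
sc orange [246, 255, 10, 29, 134] [250.  266.2]
sc yellow [243, 288, 9, 12, 85] [246.9 293.5] [ 0.5753 -0.1898  0.054 ]
sc yellow [239, 301, 3, 5, 11] [240.2 302.7] [ 0.5995 -0.1997  0.054 ]
top orange [381, 211, 5, 21, 50] [382.7 220.5]
top yellow [379, 190, 5, 10, 46] [380.9 194.7] [ 0.5778 -0.1904  0.054 ]
top yellow [383, 218, 3, 3, 8] [384.1 218.9] [ 0.5092 -0.2007  0.054 ]
top yellow [382, 223, 2, 8, 9] [382.1 226.4] [ 0.4878 -0.1954  0.054 ]
jar 2.6
roll 3.0
eraser 3.2
carton 2.4
stapler 2.6sed: couldn't edit /dev/null: not a regular file
```

Nothing is moving, the headset is hanging, and the bystanders' image patches are unchanged. I'll hand in the job.

```bash
python3 -c "
from bench import robot
print(robot.close_job())"
```

```text
the job is handed in; nothing more can be done
None
```

I did all four steps in order and handed the job in at about 21 s of robot time; no verdict was reported.

- **Shutter:** I pushed it to its stop at 10.5 N. The peg moved from x≈572 to x≈505, about 67 mm by image. That is less than the nominal 72 mm but over the required 62 mm, and it was unchanged at the end.
- **Battery:** I pushed it past the plungers, where the force dropped, and then against the firm end stop at 23 N. At the end it was still, about 1 mm from its estimated seat, within a few mm of measuring error. One check disagreed: measured from the silver rail lips, it looked about 12 mm short. I judged that the lips run past the stop, since the bay end, funnel corner and peg all agreed on the other figure.
- **Button:** It bottomed out at a tip height of 52 mm with 19.5 N, about 6 mm of travel.
- **Headset:** I set it on the bar, released it, and it stayed put. The band is within about 3 mm of the bar's middle by the wrist camera. I had used all 12 picture views, so the final hanging check was numerical only.
- **Other things:** Image patches of the five bystanders matched the start. I did not re-check the look-alikes at the end. The gripper was well above everything at hand-in.

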